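Mix the board lacquer and start its rest time

TASK

Mix the settled lacquer: lift the capped white bottle out of its leaning blue rest, turn it upside down so that the red cap points down at the bench, hold it so for two seconds, then turn it back and lay it in the rest again, cap end up, foot on the ledge and cheeks either side, without dropping it. After that, turn the dial of the bench timer until its red pointer stands on the green mark. Leave the jar, screwdriver and meter where they are.

Things in the scene. Friction and masses are not known exactly. Their poses are not given: they have to be found in the camera images.
- bottle: Loose closed bottle, white with green band and red cap, 0.26 kg nominal. Straight body 52 mm in diameter, 115 mm tall, then neck 18 mm, then cap 31 mm in diameter, 27 mm tall: 160 mm overall. Origin: centre of its underside; z along its axis to the cap. It starts in the rest, leaning 35 degrees from vertical.
- bottle_cap (a point): Centre of the top of the red cap, 160 mm up the bottle's axis.
- bottle_mid (a point): Point on the bottle's axis 80 mm from its underside, a good height to grip it.
- stand: Fixed leaning bottle rest on a steel base 200 (x) by 130 (y) by 12 mm. Blue back plate, 60 mm wide, 145 mm long, leans 35 degrees from vertical towards +x; a ledge 76 mm wide, 62 mm deep stands square to its lower end. The bottle lies on the plate, underside on the ledge, cap up; it goes in and out on the -x and upper side. Origin: centre of the base's underside; z up.
- stand_foot (a point): Where the centre of the bottle's underside lies when it is home: 45 mm to -x of the stand's origin, 40 mm above the bench. Two blue cheeks beside it, 64 mm apart (inside), reach 40 mm up along the bottle from the ledge, and from the back plate to 10 mm past the bottle's axis on the open side.
- stand_head (a point): Where bottle_cap lies when the bottle is home.
- timer: Fixed grey bench timer, 120 by 120 mm, 45 mm high, with a white dial face on top. Origin: centre of its underside; z up.
- dial (a joint): Angle of the timer's dial, rad, 0 to 5. At 0 the pointer points to the timer's -x; it grows clockwise seen from above. It is 2.4 on the green mark and starts between 1.0 and 1.85. It stays where it is left.
- dial_grip (a point): On the dial's vertical axis, 79 mm above the bench, at the height to grip. The dial is a black disc 60 mm in diameter, 8 mm thick, bearing an upright black bar 56 mm long and 14 mm thick, its top 86 mm above the bench. A red line on one half of the bar is the pointer. x runs along the bar, the pointer towards -x.
- dial_pointer (a point): Pointer direction on the dial, 37 mm from its axis.
- dial_mark (a point): The green mark on the dial face, 37 mm from the dial's axis; the mark spans 0.12 rad either side of this point.
- jar: Bystander: closed amber jar with a blue lid, 60 mm in diameter, 65 mm tall, standing on the bench. Origin: centre of its underside.
- screwdriver: Bystander: screwdriver with a red handle lying on the bench along its x, 200 mm long, 26 mm thick. Origin: middle of its length, on the bench.
- meter: Bystander: yellow handheld meter lying on the bench, 150 (x) by 76 mm, 42 mm high with its selector. Origin: centre of its underside.
Mind the look-alikes: they are no part of the job. Of the things like the timer, leave any that is purple or turquoise; of the rest the smaller one is meant.

How it is judged (in metres and radians):
On the way, in this order (a step that is already met when the one before it is completed fails the run):
1. the bottle is held upside down in the fingers, its axis at least 140 degrees from upright, for 1 s (angle between bottle's own z axis and vertical above 2.44 rad and contact force between the fingers and bottle above 0.3 N), for 1 s.
2. the bottle is home in its rest again, cap end up, and let go (distance between bottle and stand_foot below 0.015 m and distance between bottle_cap and stand_head below 0.02 m and contact force between the fingers and bottle below 0.1 N and linear speed of bottle below 0.03 m/s), for 0.3 s.
3. after that, the pointer of the dial is on the green mark (within 0.12 rad) (value of joint dial between 2.28 and 2.52 rad), for 0.2 s.
At the end, for the whole second after the job is handed in: The bottle lies at rest in the rest, cap end up, its underside within 15 mm and its cap within 20 mm of home, and the dial's pointer is within 0.12 rad of the green mark (2.4) (all of step 3 and distance between bottle and stand_foot below 0.015 m and distance between bottle_cap and stand_head below 0.02 m and linear speed of bottle below 0.03 m/s); the robot touches nothing.
It fails at once if the bottle is dropped (it moves faster than 0.45 m/s while not touched by the fingers) (contact force between the fingers and bottle below 0.02 N and linear speed of bottle above 0.45 m/s).
It fails at once if the jar, screwdriver or meter is moved by more than 25 mm (distance of any of jar, screwdriver, meter from where it was at the start of the episode above 0.025 m).
It also fails if it takes over 72 s, if anything falls off the work surface, if the arm or the gripper's body presses on something with over 40 N, if the wrist force passes 120 N, or if a joint passes its speed limit or range.

ROBOT

A 6-joint arm with a two-finger parallel gripper is mounted at the origin on the work surface. World frame = base frame: x ahead of the robot, y to its left, z up, the work surface at z = 0. Lengths are in mm, angles in rad, forces in N, time in s.
With the tool pointing down it reaches from about 425 to 1125 mm from the base axis. Payload 14.9 kg.
Tool frame: the origin (TCP) lies at the very end of the fingers, on their centre line; the grasp point (between the pads) lies 19 mm behind it; z points along the fingers, y is the line along which they close (so a half turn about z gives the same grasp; the last joint's range is limited). The gripper opens to 91 mm and grips with 3 to 60 N. Pads are 32 mm wide; open, the fingers measure 118 mm over their backs; the gripper's body (76 mm by 178 mm) begins 60 mm behind the grasp point.
Start: joints at [-1.283, 0.379, 1.734, -0, 1.028, -0.033], TCP at [220.724, -664.303, 213.932] pointing down, gripper open.
Joint ranges: [-2.77, 2.77], [-0.74, 2.19], [0, 2.66], [-1.06, 4.2], [0.31, 2.87], [-3.08, 3.08]. Speed limits (rad/s): [1.89, 1.89, 2.39, 3.14, 3.14, 3.14].

INTERFACE

Orientations are given as a unit quaternion [w, x, y, z].
In Python, from station import sense, read_camera, finish_job gives the robot as it stands. The module is installed in compiled form; this text tells all that it offers.
- The arm moves only by the tool apply_moves, never from a script. Its argument "steps" is a list that holds one entry, the list of rows, each a list of 7 numbers: the closure in counts, from 0 (fully open) to 255 (shut), then the shift along the tool's x, y, z in cm, then the turn, a rotation vector about the tool's x, y, z in degrees. In form: [[[gripper, x, y, z, rx, ry, rz], ...]]. A call has 1 to 20 rows; each row is the pose to reach, as a shift and turn from the pose commanded when the call began, along the tool's axes at that moment; what a row does not reach only later rows make up. A row lasts 1/12 s, in which the tool goes at most 41.7 mm and 7.16 degrees, less where a joint would pass 70% of its speed; a pose out of reach is approached as far as the arm can. A call with a gripper value outside its range is refused whole. The fingers move at their own pace and stop on an object; "newtons" is the grip in N (left out, the last holds). Time passes only in rows, so rows that repeat a pose let the fingers close. It gives the time, the measured TCP pose, the force, the opening and the grip force at its end, in the units of the state.
- sense(): the state, without advancing time (a new reading comes with each control period).
- read_camera(name): name is "side" or "top"; returns a dict with "pixels" (400x640x3 uint8, blue, green, red), "range_z" (400x640 float32, mm along the optical axis (not along the pixel's ray), 0 where there is no reading), "K" (3x3 intrinsics, pixels), "rvec" (rotation vector, rad) and "tvec" (3), from world to camera coordinates, as OpenCV has them. Camera axes: x right, y down, z forward; pixel columns grow to the right and rows downward; lengths in mm; the calibration is good to about 2 mm. A picture is of the moment at which its call begins.
- finish_job(): hands the job in; it is judged then, once.
The state is a dict: "t": time; "joint_pos": joint angles; "qd": joint speeds; "joint_efforts": joint torques, N m; "eef_pos": TCP position; "tool_rot": TCP orientation; "contact_force": force on the tool from outside, world axes, zero at the start; "ft_torque": the same for the moment, N m; "grip_width": finger opening in mm; "grasp_force": force on a finger pad.
Only numpy, scipy, OpenCV 4.12 (cv2) and the standard library are available. Lean on these libraries where they do the work, as an engineer would, in place of code of your own. Each camera call takes 0.05 s, during which the arm holds its last target. There are 200 camera calls.

## Working session

There is one attempt and no reset: what is moved stays moved. The work goes in short steps, Python scripts to look and compute and a tool call to move; the robot and the scene stay as the last step left them, time stands still between calls to the robot, and variables do not carry over. Pictures are saved under pics/ and viewed, at most 10 in all, crops included, and the job is handed in when it is done.

Besides the shell and the picture viewer there is one more tool, called after ">>>" as name(argument=value, ...), one argument or row to a line, values as JSON. apply_moves: Moves the arm, as the interface text tells. Its arguments: {"type":"object","properties":{"steps":{"type":"array","items":{"type":"array","items":{"type":"array","items":{"type":"number"}}}},"newtons":{"type":"number"}},"required":["steps"]}

```bash
mkdir -p pics; ls; cat > h.py <<'E'
import numpy as np, cv2
from station import sense, read_camera, finish_job
def cam(n):
    c=read_camera(n); c['R']=cv2.Rodrigues(np.array(c['rvec'],float))[0]; c['t']=np.array(c['tvec'],float).ravel(); c['K']=np.array(c['K'],float); return c
def cloud(c):
    z=c['range_z'].astype(float); v,u=np.mgrid[:z.shape[0],:z.shape[1]]
    K=c['K']; P=np.stack([(u-K[0,2])/K[0,0]*z,(v-K[1,2])/K[1,1]*z,z],-1)
    W=(P-c['t'])@c['R']; W[z==0]=np.nan; return W
def ray(c,u,v,h):
    d=c['R'].T@np.linalg.inv(c['K'])@[u,v,1]; o=-c['R'].T@c['t']; return o+d*(h-o[2])/d[2]
E
python3 - <<'E'
from h import *
for n in('top','side'):
    c=cam(n); cv2.imwrite(f'pics/{n}0.png',c['pixels']); print(n,-c['R'].T@c['t'],c['R'][2],c['K'].diagonal(),(c['range_z']>0).mean())
print(sense())
E
```

```text
pics
top [ 315.14473422 -176.18229916 1859.66526584] [ 0.13183105  0.01021452 -0.99121957] [481.01044677 481.01044677   1.        ] 0.9958515625
side [492.33715048 682.45364509 669.83002609] [ 0.06466883 -0.82465858 -0.56192185] [380.70311401 380.70311401   1.        ] 0.99602734375
{'t': 0.1, 'joint_pos': array([-1.28327716e+00,  3.79345873e-01,  1.73471261e+00,  3.65432783e-05,
        1.02851533e+00, -3.32981863e-02]), 'qd': array([ 0.00041317, -0.00187504, -0.00118153, -0.00041717,  0.00105521,
       -0.00106365]), 'joint_efforts': array([ 5.92327106e-04, -7.65038538e+01, -4.35292411e+01,  6.52298355e-02,
        3.98455421e-02,  1.83955353e-05]), 'eef_pos': array([ 220.64317723, -663.94438048,  213.36585679]), 'tool_rot': array([-4.88603895e-04,  9.87163480e-01,  1.59712315e-01, -4.66704472e-05]), 'contact_force': array([ 0.40540173, -0.57176824, -1.19959247]), 'ft_torque': array([-0.00673636,  0.0245471 ,  0.02324761]), 'grasp_force': 0.0, 'grip_width': 91.09313096451062}
```

View pics/top0.png

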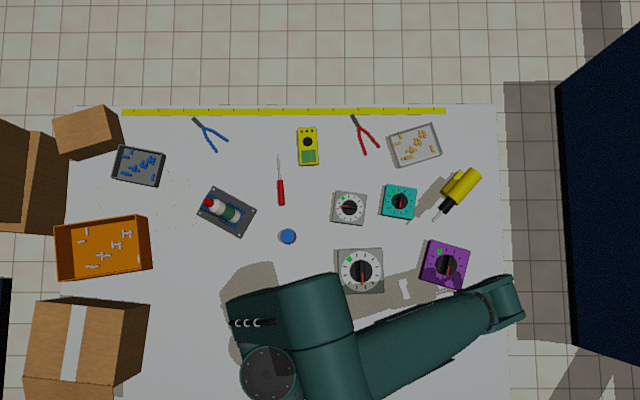

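View pics/side0.png

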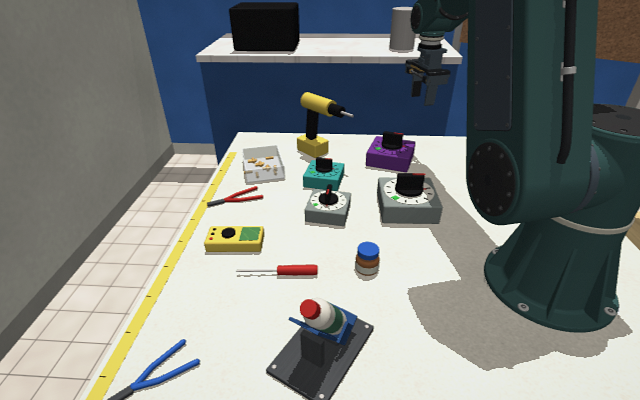

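The top view shows the bottle in its rest at about (226,210), with the cap at (208,200). The small grey timer, which is the target, is at (348,207). The large grey, turquoise and purple timers are decoys. In the side view the cap is at (311,309) and the small timer at (328,205).

```bash
cat > m.py <<'E'
from h import *
def comp(mask,p):
    n,l,s,ce=cv2.connectedComponentsWithStats(mask.astype(np.uint8)); d=[(s[i,4],i) for i in range(1,n) if np.hypot(*(ce[i]-p))<60]; return l==max(d)[1]
c=cam('top'); W=cloud(c); px=c['pixels']; hsv=cv2.cvtColor(px,cv2.COLOR_BGR2HSV); H,S,V=[hsv[...,i].astype(int) for i in range(3)]
v,u=np.mgrid[:400,:640]
near=lambda x,y,r: np.hypot(u-x,v-y)<r
print('bench z',[W[y,x] for x,y in((150,300),(300,200),(450,120))])
# base plate
m=near(227,211,38)&(V<110)&(S<90)&(W[...,2]>4)&(W[...,2]<22); m=comp(m,(227,211))
P=W[m|(near(227,211,38)&(W[...,2]>25))]
r=cv2.minAreaRect(P[:,:2].astype(np.float32)); print('stand rect',r,m.sum(),np.median(W[m][:,2])); print(cv2.boxPoints(r))
red=comp(near(208,200,14)&((H<8)|(H>172))&(S>120),(208,200)); print('cap',red.sum(),np.nanmean(W[red],0), np.nanmax(W[red][:,2]))
gr=near(230,211,15)&(H>40)&(H<90)&(S>60); print('band',gr.sum(),np.nanmedian(W[gr],0))
bl=near(227,211,38)&(H>100)&(H<130)&(S>100); print('blue',bl.sum(),np.nanmin(W[bl],0),np.nanmax(W[bl],0))
# timer
m=comp(near(348,207,32)&(W[...,2]>32)&(W[...,2]<60),(348,207)); P=W[near(348,207,32)&(W[...,2]>30)&(W[...,2]<95)]
r=cv2.minAreaRect(P[:,:2].astype(np.float32)); print('timer',r,np.median(W[m][:,2]))
g=near(348,207,25)&(H>40)&(H<80)&(S>80); print('mark',g.sum(),np.nanmean(W[g],0), ray(c,*[a[g].mean() for a in(u,v)],46))
t=near(348,207,22)&(W[...,2]>72); print('bar',t.sum(),np.nanmean(W[t],0),ray(c,*[a[t].mean() for a in(u,v)],86))
print(cv2.fitLine(W[t][:,:2].astype(np.float32),cv2.DIST_L2,0,.01,.01).ravel())
k=near(348,207,18)&(V<70); print('black',k.sum(),ray(c,*[a[k].mean() for a in(u,v)],60))
rd=near(348,207,20)&((H<10)|(H>170))&(S>90); print('ptr',rd.sum(),np.nanmean(W[rd],0),ray(c,*[a[rd].mean() for a in(u,v)],86) if rd.any() else 0)
for n,p in(('jar',(288,236)),('screw',(281,190)),('meter',(307,147))): print(n,W[p[1],p[0]])
crop=lambda x,y:cv2.resize(px[y-40:y+40,x-50:x+50],None,fx=4,fy=4,interpolation=cv2.INTER_CUBIC)
s=cam('side')['pixels']
crops=lambda x,y:cv2.resize(s[y-40:y+40,x-50:x+50],None,fx=4,fy=4,interpolation=cv2.INTER_CUBIC)
cv2.imwrite('pics/crop1.png',np.vstack([np.hstack([crop(227,211),crop(348,207)])[:300],np.hstack([crops(320,325),crops(328,205)])[:300]]))
E
python3 m.py
```

```text
bench z [array([182.91351717, 501.41855693,  -8.47715762]), array([565.18901261, -72.34764544,   6.83034684]), array([ 887.49860575, -669.61712992,   -7.33005295])]
stand rect ((520.0595092773438, 212.8494873046875), (201.99008178710938, 128.30809020996094), 61.31034851074219) 828 12.367121252443336
[[415.29727 155.05142]
 [527.85333  93.4552 ]
 [624.8218  270.64755]
 [512.2657  332.24377]]
cap 76 [537.84681601 245.6364851  168.48502042] 182.5532361925685
band 141 [504.64702381 187.63051965  98.33522649]
blue 256 [4.56104586e+02 1.35968589e+02 1.69575822e-01] [576.83196856 307.67927629 152.03438793]
timer ((532.3995361328125, -259.94677734375), (119.87129211425781, 120.74482727050781), 81.65617370605469) 46.35884448703014
mark 13 [ 562.20337112 -239.46237096   49.5153472 ] [ 562.60203719 -239.64832394   46.        ]
bar 63 [ 531.58330888 -258.82706329   84.66531568] [ 531.42348751 -258.76862443   86.        ]
[ 1.0454313e-01  9.9452037e-01  5.3158331e+02 -2.5882706e+02]
black 173 [ 524.7941957  -260.57254777   60.        ]
ptr 24 [ 531.70383393 -245.5882086    85.32183262] [ 531.62136329 -245.59079973   86.        ]
jar [421.92847366 -31.42289705  65.67771903]
screw [ 6.01522903e+02 -3.96202170e-02  2.78054954e+01]
meter [ 769.30200282 -100.26785432   34.29791219]
```

View pics/crop1.png

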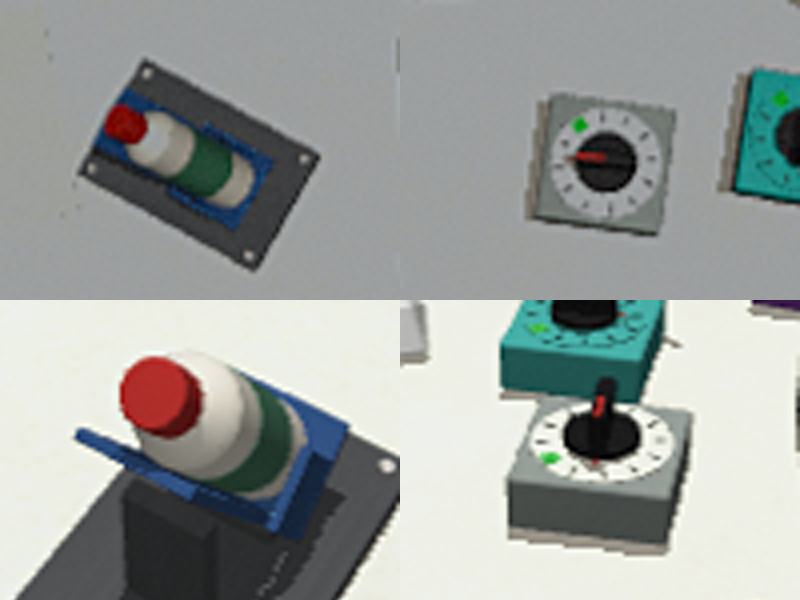

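The crops confirm the layout. The bottle leans with its cap to the upper left, at stand yaw of about 61.3°. The dial's pointer is at about 84° world, the mark at 34°, so the dial needs about 50° clockwise. Next I move towards the bottle, gathering poses on the way to fit the arm's kinematics.

```bash
cat >> h.py <<'E'
from scipy.spatial.transform import Rotation as Ro
def rot(q): return Ro.from_quat(np.roll(q,-1))
def rel(p,R,s=None):
    """row (cm, deg) from measured pose to world pose p (mm), R (Rotation)"""
    s=s or sense(); R0=rot(s['tool_rot']); return np.round(np.r_[R0.inv().apply(np.array(p)-s['eef_pos'])/10,(R0.inv()*R).as_rotvec(degrees=True)],2)
def log():
    import json; s=sense(); open('log.txt','a').write(json.dumps([list(s['joint_pos']),list(s['eef_pos']),list(s['tool_rot'])])+'\n'); return s
E
python3 - <<'E'
from h import *
s=log(); R0=rot(s['tool_rot']); print(R0.as_matrix().round(3))
print(rel((350,-500,400),R0*Ro.from_rotvec([0,25,0],degrees=True)))
print(rel((580,-200,420),R0*Ro.from_rotvec([-30,0,40],degrees=True)))
E
```

```text
[[ 0.949  0.315 -0.   ]
 [ 0.315 -0.949  0.001]
 [ 0.    -0.001 -1.   ]]
[ 17.45 -11.51 -18.64  -0.    25.    -0.  ]
[ 48.74 -32.72 -20.62 -30.     0.    40.  ]
```

>>> apply_moves(
  steps=[
    [[0,0,0,-12,0,0,0],[0,0,0,-18,0,0,0],[0,0,0,-18,0,0,0],[0,0,0,-18,0,0,0],[0,17.5,-11.5,-18.6,0,25,0],[0,17.5,-11.5,-18.6,0,25,0],[0,17.5,-11.5,-18.6,0,25,0],[0,17.5,-11.5,-18.6,0,25,0],[0,17.5,-11.5,-18.6,0,25,0],[0,17.5,-11.5,-18.6,0,25,0]],
  ],
)

```text
t: 1.03
eef_pos: [352.5, -496.1, 400.5]
tool_rot: [-0.035, 0.964, 0.157, 0.214]
contact_force: [-0.5, 0.2, 0.0]
grip_width: 91.4
grasp_force: 0.0
```

```bash
python3 - <<'E'
from h import *
s=log(); print(s['joint_pos'].round(3),s['eef_pos'].round(1))
R0=Ro.from_matrix(np.array([[.949,.315,0],[.315,-.949,0],[0,0,-1]]))
print(rel((580,-200,420),R0*Ro.from_rotvec([-30,0,40],degrees=True)))
E
```

```text
[-1.18   0.042  1.84   0.46   1.261 -0.074] [ 352.5 -496.1  400.5]
[ 28.86 -20.88  11.36 -38.31 -23.46  32.88]
```

>>> apply_moves(
  steps=[
    [[0,28.9,-20.9,11.4,-38,-23.5,33],[0,28.9,-20.9,11.4,-38,-23.5,33],[0,28.9,-20.9,11.4,-38,-23.5,33],[0,28.9,-20.9,11.4,-38,-23.5,33],[0,28.9,-20.9,11.4,-38,-23.5,33],[0,28.9,-20.9,11.4,-38,-23.5,33],[0,28.9,-20.9,11.4,-38,-23.5,33],[0,28.9,-20.9,11.4,-38,-23.5,33],[0,28.9,-20.9,11.4,-38,-23.5,33],[0,28.9,-20.9,11.4,-38,-23.5,33],[0,28.9,-20.9,11.4,-38,-23.5,33]],
  ],
)

```text
t: 1.95
eef_pos: [556.2, -232.8, 416.4]
tool_rot: [0.251, 0.948, -0.192, 0.04]
contact_force: [0.6, -1.0, -0.0]
grip_width: 91.3
grasp_force: 0.0
```

```bash
python3 - <<'E'
from h import *
s=log(); print(s['joint_pos'].round(3),s['eef_pos'].round(1))
R0=Ro.from_matrix(np.array([[.949,.315,0],[.315,-.949,0],[0,0,-1]]))
# target: tool z = sin25*ex' - cos25*z along stand, tool y = -ey
ex=np.array([.480,.877,0]); ey=np.array([-.877,.48,0]); a=np.radians(25)
z=np.sin(a)*ex-np.cos(a)*np.array([0,0,1]); y=-ey; x=np.cross(y,z)
R=Ro.from_matrix(np.c_[x,y,z]); print(R.as_matrix().round(3)); print(rel((500,100,450),R))
E
```

```text
[-0.219  0.011  1.86  -0.54   1.224  1.928] [ 556.2 -232.8  416.4]
[[ 0.435  0.877  0.203]
 [ 0.795 -0.48   0.371]
 [ 0.423  0.    -0.906]]
[-16.09 -22.93 -19.12  47.66  31.74 -74.91]
```

>>> apply_moves(
  steps=[
    [[0,-16.1,-22.9,-19.1,47.7,31.7,-75],[0,-16.1,-22.9,-19.1,47.7,31.7,-75],[0,-16.1,-22.9,-19.1,47.7,31.7,-75],[0,-16.1,-22.9,-19.1,47.7,31.7,-75],[0,-16.1,-22.9,-19.1,47.7,31.7,-75],[0,-16.1,-22.9,-19.1,47.7,31.7,-75],[0,-16.1,-22.9,-19.1,47.7,31.7,-75],[0,-16.1,-22.9,-19.1,47.7,31.7,-75],[0,-16.1,-22.9,-19.1,47.7,31.7,-75],[0,-16.1,-22.9,-19.1,47.7,31.7,-75],[0,-16.1,-22.9,-19.1,47.7,31.7,-75],[0,-16.1,-22.9,-19.1,47.7,31.7,-75],[0,-16.1,-22.9,-19.1,47.7,31.7,-75],[0,-16.1,-22.9,-19.1,47.7,31.7,-75],[0,-16.1,-22.9,-19.1,47.7,31.7,-75]],
  ],
)

```text
t: 3.2
eef_pos: [498.2, 97.6, 450.4]
tool_rot: [-0.114, 0.838, 0.5, 0.186]
contact_force: [-0.1, -0.1, -0.1]
grip_width: 91.3
grasp_force: 0.0
```

```bash
cat > fk.py <<'E'
from h import *
import json
from scipy.optimize import least_squares
# q=0: arm straight up; Rz(j1) offset(a1,b1,d1) Ry(j2) (a2,b2,L2) Ry(j3) (a3,b3,L3) Rz(s4 j4) (a4,b4,0)Ry(j5) (a5,b5,0)Rz(s6 j6) (0,0,d6) Rz(g)
def rx(ax,t): return Ro.from_rotvec(np.outer([t],dict(y=[0,1,0],z=[0,0,1])[ax])[0])
def fk(q,p,s4=1,s6=1):
    P=np.array([p[0],0,p[1]]); R=rx('z',q[0]); x=R.apply(P)
    R=R*rx('y',q[1]); x=x+R.apply([0,p[2],p[3]])
    R=R*rx('y',q[2]); x=x+R.apply([p[4],0,p[5]])
    R=R*rx('z',s4*q[3]); R=R*rx('y',q[4]); x=x+R.apply([p[6],p[9],0])
    R=R*rx('z',s6*q[5]); x=x+R.apply([0,0,p[7]]); return x,R*rx('z',p[8])
def data(): return [tuple(map(np.array,json.loads(l))) for l in open('log.txt')]
def fit(s4,s6):
    D=data()
    def f(p):
        o=[]
        for q,x,t in D:
            X,R=fk(q,p,s4,s6); o+=[*(X-x),*(300*(R.inv()*rot(t)).as_rotvec())]
        return np.r_[o,1e-3*np.array(p)[[0,2,4,6,9]]]
    best=min((least_squares(f,[0,300,0,500,0,500,0,250,g,0]) for g in(0,1.57,3.14,-1.57)),key=lambda r:r.cost); return best
if __name__=='__main__':
    for s4 in(1,-1):
        for s6 in(1,-1):
            b=fit(s4,s6); print(s4,s6,round(b.cost,2),b.x.round(2).tolist())
E
python3 - <<'E'
from h import *
s=log(); print(s['joint_pos'].round(3),s['eef_pos'].round(1),rot(s['tool_rot']).as_matrix().round(3))
E
python3 fk.py
```

```text
[-0.061 -0.257  2.022  0.426  1.217  0.318] [498.2  97.6 450.4] [[ 0.432  0.88   0.198]
 [ 0.795 -0.475  0.377]
 [ 0.426 -0.005 -0.905]]
1 1 0.0 [0.0, 318.09, 23.3, 550.78, 41.37, 603.9, 0.01, 268.76, 1.57, -0.0]
1 -1 239269.13 [0.0, 318.09, 23.3, 550.78, 41.37, 603.9, 0.01, 268.76, 1.07, -0.0]
-1 1 122769.21 [22.56, -460.74, -12.08, -58.63, -830.35, 716.9, 344.41, -388.18, 1.63, 37.73]
-1 -1 434600.72 [22.56, -460.74, -12.08, -58.63, -830.35, 716.9, 344.41, -388.18, -3.64, 37.73]
```

```bash
cat > plan.py <<'E'
from fk import *
p=fit(1,1).x
lo=np.array([-2.77,-.74,0,-1.06,.31,-3.08])+.03; hi=np.array([2.77,2.19,2.66,4.2,2.87,3.08])-.03
def ik(x,R,q0,w=300):
    f=lambda q:(lambda X,T:np.r_[X-x,w*(T.inv()*R).as_rotvec(),.01*(q-q0)])(*fk(q,p))
    r=least_squares(f,np.clip(q0,lo+1e-3,hi-1e-3),bounds=(lo,hi)); X,T=fk(r.x,p); return r.x,np.linalg.norm(X-x),np.degrees((T.inv()*R).magnitude())
ex=np.array([.480,.877,0]);ex/=np.linalg.norm(ex); Z=np.array([0,0,1.]); ey=np.cross(Z,ex)
S=np.array([520.,212.9,0]); foot=S-45*ex+40*Z; ax=np.sin(np.radians(35))*ex+np.cos(np.radians(35))*Z; mid=foot+80*ax
nrm=-np.cos(np.radians(35))*ex+np.sin(np.radians(35))*Z  # out of the rest
def Rg(a,s=-1):
    a=np.radians(a); z=np.sin(a)*ex-np.cos(a)*Z; y=s*ey; return Ro.from_matrix(np.c_[np.cross(y,z),y,z])
E
python3 - <<'E'
from plan import *
q0=data()[-1][0]
print(foot,mid,foot+160*ax)
for s in(-1,1):
  for a in(20,30,40,50,55):
    R=Rg(a,s); z=R.as_matrix()[:,2]; best=None
    for j4,j6 in((.4,.3),(1.,-.5),(2,-1),(3,-1.5),(.4,-2.5),(1,2)):
        r=ik(mid+19*z,R,np.r_[q0[:3],j4,1.0,j6]); 
        if best is None or r[1]+r[2]<best[1]+best[2]: best=r
    pre=ik(mid+19*z+150*nrm,R,best[0]); lift=ik(mid+19*z+150*nrm+100*Z,R,pre[0])
    print(s,a,best[0].round(2),round(best[1],1),round(best[2],1),'pre',pre[0].round(2),round(pre[1],1),round(pre[2],1),'lift',round(lift[1],1),round(lift[2],1))
E
```

```text
[498.3949114  173.42570271  40.        ] [520.42543536 213.67730585 105.53216354] [542.45595931 253.92890899 171.06432709]
-1 20 [0.23 0.3  2.19 0.58 0.48 0.25] 0.0 0.0 pre [0.02 0.01 2.31 0.48 0.7  0.17] 0.0 0.0 lift 0.0 0.0
-1 30 [ 0.17  0.3   2.24  1.04  0.47 -0.24] 0.0 0.0 pre [-0.07  0.02  2.35  0.78  0.7  -0.16] 0.0 0.0 lift 0.0 0.0
-1 40 [ 0.11  0.33  2.28  1.44  0.56 -0.68] 0.0 0.0 pre [-0.15  0.04  2.39  1.07  0.76 -0.48] 0.0 0.0 lift 0.0 0.0
-1 50 [ 0.05  0.38  2.31  1.7   0.72 -0.98] 0.0 0.0 pre [-0.23  0.1   2.42  1.3   0.87 -0.75] 0.0 0.0 lift 0.0 0.0
-1 55 [ 0.03  0.42  2.32  1.79  0.81 -1.09] 0.0 0.0 pre [-0.26  0.14  2.43  1.38  0.94 -0.86] 0.0 0.0 lift 0.0 0.0
1 20 [ 0.23  0.3   2.19  0.58  0.48 -2.9 ] 0.0 0.0 pre [ 0.02  0.01  2.31  0.48  0.7  -2.97] 0.0 0.0 lift 0.0 0.0
1 30 [0.17 0.3  2.24 1.04 0.47 2.9 ] 0.0 0.0 pre [-0.07  0.02  2.35  0.78  0.7   2.98] 0.0 0.0 lift 9.6 3.9
1 40 [0.11 0.33 2.28 1.44 0.56 2.46] 0.0 0.0 pre [-0.15  0.04  2.39  1.07  0.76  2.66] 0.0 0.0 lift 0.0 0.0
1 50 [0.05 0.38 2.31 1.7  0.72 2.16] 0.0 0.0 pre [-0.23  0.1   2.42  1.3   0.87  2.4 ] 0.0 0.0 lift 0.0 0.0
1 55 [0.03 0.42 2.32 1.79 0.81 2.06] 0.0 0.0 pre [-0.26  0.14  2.43  1.38  0.94  2.28] 0.0 0.0 lift 0.0 0.0
```

```bash
cat > p2.py <<'E'
from plan import *
q0=data()[-1][0]; a=50; R=Rg(a); z=R.as_matrix()[:,2]
g=ik(mid+19*z,R,np.array([.05,.38,2.31,1.7,.72,-.98]))[0]
pre=ik(mid+19*z+130*nrm,R,g)[0]
lift=ik(mid+19*z+130*nrm+150*Z,R,pre)[0]
dt=R.inv().apply(ax)
if __name__=='__main__':
    print('pre',pre.round(2),'lift',lift.round(2),'dt',dt.round(3), fk(lift,p)[0].round(1))
    print('prelift TCP row from now',rel(mid+19*z+130*nrm+60*Z,R))
    best=None
    for j6 in(1.5,2.2,2.8):
      for j4 in(.3,1.3,2.5):
        def f(q):
            X,T=fk(q,p); d=T.apply(dt); c=X-19*T.as_matrix()[:,2]
            return np.r_[.3*(q-lift),20*min(0,-.93-d[2])*1.0 if d[2]>-.93 else 0,.02*min(0,c[2]-330),.01*min(0,np.hypot(*c[:2])-450)]
        r=least_squares(f,np.clip(np.r_[lift[:3],j4,1,j6],lo+.01,hi-.01),bounds=(lo+.1,hi-.1))
        X,T=fk(r.x,p); print(round(r.cost,3),r.x.round(2),X.round(),T.as_matrix()[:,2].round(2),'d',T.apply(dt).round(2))
E
python3 p2.py
```

```text
pre [-0.19  0.14  2.41  1.35  0.84 -0.77] lift [-0.19 -0.18  2.34  1.06  0.98 -0.32] dt [ 0.996 -0.    -0.087] [476.3 133.  317.9]
prelift TCP row from now [-7.6  -3.5  21.03 -0.44 24.81  0.1 ]
0.219 [-0.19  0.17  2.53  1.8   1.61  1.62] [411. 212. 331.] [0.37 0.92 0.13] d [ 0.35 -0.11 -0.93]
0.219 [-0.19  0.17  2.53  1.8   1.61  1.62] [411. 212. 331.] [0.37 0.92 0.13] d [ 0.35 -0.11 -0.93]
0.219 [-0.19  0.17  2.53  1.8   1.61  1.62] [411. 212. 331.] [0.37 0.92 0.13] d [ 0.35 -0.11 -0.93]
0.219 [-0.19  0.17  2.53  1.8   1.61  1.62] [411. 212. 331.] [0.37 0.92 0.13] d [ 0.35 -0.11 -0.93]
0.219 [-0.19  0.17  2.53  1.8   1.61  1.62] [411. 212. 331.] [0.37 0.92 0.13] d [ 0.35 -0.11 -0.93]
0.219 [-0.19  0.17  2.53  1.8   1.61  1.62] [411. 212. 331.] [0.37 0.92 0.13] d [ 0.35 -0.11 -0.93]
0.219 [-0.19  0.17  2.53  1.8   1.61  1.62] [411. 212. 331.] [0.37 0.92 0.13] d [ 0.35 -0.11 -0.93]
0.219 [-0.19  0.17  2.53  1.8   1.61  1.62] [411. 212. 331.] [0.37 0.92 0.13] d [ 0.35 -0.11 -0.93]
0.219 [-0.19  0.17  2.53  1.8   1.61  1.62] [411. 212. 331.] [0.37 0.92 0.13] d [ 0.35 -0.11 -0.93]
```

>>> apply_moves(
  steps=[
    [[0,-7.6,-3.5,21,-0.4,24.8,0.1],[0,-7.6,-3.5,21,-0.4,24.8,0.1],[0,-7.6,-3.5,21,-0.4,24.8,0.1],[0,-7.6,-3.5,21,-0.4,24.8,0.1],[0,-7.6,-3.5,21,-0.4,24.8,0.1],[0,-7.6,-3.5,21,-0.4,24.8,0.1],[0,-7.6,-3.5,21,-0.4,24.8,0.1],[0,-7.6,-3.5,21,-0.4,24.8,0.1],[0,-7.6,-3.5,21,-0.4,24.8,0.1]],
  ],
)

```text
t: 3.95
eef_pos: [477.4, 133.7, 230.6]
tool_rot: [-0.215, 0.779, 0.463, 0.364]
contact_force: [0.1, -1.3, -0.8]
grip_width: 91.0
grasp_force: 0.0
```

```bash
python3 - <<'E'
from p2 import *
s=log(); print(s['joint_pos'].round(3),s['eef_pos'].round(1))
print('pre',rel(mid+19*z+40*nrm,R)); print('grasp',rel(mid+19*z,R))
# refine axis: band/white/cap points in top+side, compare with expected bottle cylinder
for n in('top','side'):
    c=cam(n); W=cloud(c).reshape(-1,3); d=W-foot; h=d@ax; rr=d-np.outer(h,ax)
    k=(h>25)&(h<105)&(np.linalg.norm(rr,axis=1)<40)&(d@nrm>-10)&(abs(d@ey)<29)
    if k.sum()<40: print(n,k.sum()); continue
    # circle fit radius 26 in (ey,nrm)
    A=np.c_[rr[k]@ey,rr[k]@nrm]
    r=least_squares(lambda t:np.hypot(A[:,0]-t[0]-t[2]*(h[k]-65)/50,A[:,1]-t[1]-t[3]*(h[k]-65)/50)-26,[0,0,0,0],loss='soft_l1'); print(n,k.sum(),r.x.round(1),np.median(abs(r.fun)).round(1))
    k=(h>130)&(h<175)&(np.linalg.norm(rr,axis=1)<25); print(' cap h pct',np.percentile(h[k],[50,90,97]).round(1),(rr[k]@ey).mean().round(1))
E
```

```text
[-0.185 -0.011  2.391  1.215  0.89  -0.568] [477.4 133.7 230.6]
pre [-4.09 -0.08 12.91  0.03 -0.03  0.11]
grasp [-3.75 -0.08 16.9   0.03 -0.03  0.11]
top 228 [-1.  -1.6  0.9 -0.5] 2.0
 cap h pct [153.6 162.5 164.1] -0.9
side 242 [ 1.6 -1.2 -0.2 -0.2] 0.3
 cap h pct [160.7 162.8 163.6] 6.3
```

>>> apply_moves(
  steps=[
    [[0,-4.1,-0.1,9,0,0,0.1],[0,-4.1,-0.1,12.9,0,0,0.1],[0,-4.1,-0.1,12.9,0,0,0.1],[0,-4.1,-0.1,12.9,0,0,0.1],[0,-4.1,-0.1,12.9,0,0,0.1],[0,-3.9,-0.1,15,0,0,0.1],[0,-3.8,-0.1,16,0,0,0.1],[0,-3.75,-0.1,16.9,0,0,0.1],[0,-3.75,-0.1,16.9,0,0,0.1],[0,-3.75,-0.1,16.9,0,0,0.1],[255,-3.75,-0.1,16.9,0,0,0.1],[255,-3.75,-0.1,16.9,0,0,0.1],[255,-3.75,-0.1,16.9,0,0,0.1],[255,-3.75,-0.1,16.9,0,0,0.1],[255,-3.75,-0.1,16.9,0,0,0.1],[255,-3.75,-0.1,16.9,0,0,0.1],[255,-3.75,-0.1,16.9,0,0,0.1],[255,-3.75,-0.1,16.9,0,0,0.1],[255,-3.75,-0.1,16.9,0,0,0.1],[255,-3.75,-0.1,16.9,0,0,0.1]],
  ],
  newtons=30,
)

```text
t: 5.72
eef_pos: [526.1, 226.5, 91.4]
tool_rot: [-0.216, 0.78, 0.462, 0.364]
contact_force: [-0.1, -5.0, 4.4]
grip_width: 51.6
grasp_force: 30.0
```

```bash
python3 - <<'E'
from p2 import *
s=log(); print(s['joint_pos'].round(3),s['eef_pos'].round(1),(s['eef_pos']-mid-19*z).round(1),s['grip_width'],s['grasp_force'],s['contact_force'])
Rn=rot(s['tool_rot']); print(Rn.inv().apply(nrm).round(3), Rn.inv().apply(Z).round(3),np.degrees((Rn.inv()*R).magnitude()))
np.save('gpose.npy',np.r_[s['eef_pos'],s['tool_rot']])
E
```

```text
[ 0.053  0.388  2.312  1.708  0.718 -0.985] [526.1 226.5  91.4] [-1.3  0.  -1.9] 51.60638923656863 29.960836172103882 [-0.05852831 -5.00927648  4.39326214]
[-0.087  0.    -0.996] [ 0.766 -0.001 -0.643] 0.07190718698017325
```

>>> apply_moves(
  steps=[
    [[255,0.2,0,-0.5,0,0,0],[255,0.2,0,-1.5,0,0,0],[255,0.1,0,-3,0,0,0],[255,-0.1,0,-5,0,0,0],[255,-0.3,0,-7,0,0,0],[255,-0.5,0,-9,0,0,0],[255,-0.8,0,-11,0,0,0],[255,-1,0,-13,0,0,0],[255,1,0,-14.6,0,0,0],[255,3,0,-16.3,0,0,0],[255,5,0,-18,0,0,0],[255,7,0,-19.7,0,0,0],[255,9,0,-21.4,0,0,0],[255,10.4,0,-22.6,0,0,0],[255,10.4,0,-22.6,0,0,0]],
  ],
)

```text
t: 6.97
eef_pos: [475.7, 133.0, 319.7]
tool_rot: [-0.214, 0.779, 0.462, 0.365]
contact_force: [0.7, 0.5, -1.2]
grip_width: 51.6
grasp_force: 30.0
```

```bash
python3 - <<'E'
from p2 import *
s=log(); q=s['joint_pos']; print(q.round(3),s['eef_pos'].round(1),s['grip_width'],s['grasp_force'],s['contact_force'])
qi=np.array([-.19,.17,2.53,1.8,1.61,1.62]); qi[5]+=.1
q=q.copy()
for k in np.linspace(1/6,1,6):
    x,T=fk(q+k*(qi-q),p); c=x-19*T.as_matrix()[:,2]; d=T.apply(dt); print(rel(x,T,s),c.round(),d.round(2),'cap',(c+80*d).round(),'foot',(c-80*d).round())
E
```

```text
[-0.187 -0.188  2.342  1.064  0.984 -0.315] [475.7 133.  319.7] 51.55242255094359 29.961852729320526 [ 0.74831871  0.45562808 -1.24721476]
[ 0.1  -3.19  1.97  7.64  4.85 27.05] [450. 147. 318.] [0.63 0.18 0.76] cap [500. 162. 379.] foot [399. 133. 257.]
[ 0.67 -5.82  3.16 16.47  7.86 53.73] [433. 170. 312.] [ 0.87 -0.13  0.48] cap [503. 159. 351.] foot [364. 180. 274.]
[ 1.5  -7.77  3.67 26.59  9.05 79.71] [421. 186. 313.] [ 0.94 -0.33  0.07] cap [496. 159. 318.] foot [346. 213. 308.]
[  2.37  -8.98   3.58  38.17   8.32 104.63] [412. 195. 317.] [ 0.84 -0.39 -0.38] cap [480. 165. 287.] foot [345. 226. 348.]
[  3.08  -9.47   2.99  51.55   5.42 127.98] [407. 198. 324.] [ 0.6  -0.29 -0.75] cap [455. 175. 264.] foot [360. 221. 384.]
[ 3.4500e+00 -9.3400e+00  2.0100e+00  6.7180e+01 -8.0000e-02  1.4899e+02] [405. 193. 330.] [ 0.27 -0.07 -0.96] cap [427. 188. 254.] foot [383. 199. 407.]
```

>>> apply_moves(
  steps=[
    [[255,0.1,-3.2,2,7.6,4.9,27],[255,0.1,-3.2,2,7.6,4.9,27],[255,0.1,-3.2,2,7.6,4.9,27],[255,0.1,-3.2,2,7.6,4.9,27],[255,0.7,-5.8,3.2,16.5,7.9,53.7],[255,0.7,-5.8,3.2,16.5,7.9,53.7],[255,0.7,-5.8,3.2,16.5,7.9,53.7],[255,0.7,-5.8,3.2,16.5,7.9,53.7],[255,1.5,-7.8,3.7,26.6,9,79.7],[255,1.5,-7.8,3.7,26.6,9,79.7],[255,1.5,-7.8,3.7,26.6,9,79.7],[255,1.5,-7.8,3.7,26.6,9,79.7],[255,2.4,-9,3.6,38.2,8.3,104.6],[255,2.4,-9,3.6,38.2,8.3,104.6],[255,2.4,-9,3.6,38.2,8.3,104.6],[255,2.4,-9,3.6,38.2,8.3,104.6],[255,3.1,-9.5,3,51.5,5.4,128],[255,3.1,-9.5,3,51.5,5.4,128],[255,3.1,-9.5,3,51.5,5.4,128],[255,3.1,-9.5,3,51.5,5.4,128]],
  ],
)

```text
t: 8.63
eef_pos: [411.6, 216.6, 319.4]
tool_rot: [0.68, -0.588, 0.394, 0.191]
contact_force: [0.0, -0.4, -3.5]
grip_width: 51.7
grasp_force: 30.0
```

```bash
python3 - <<'E'
from p2 import *
s=log(); q=s['joint_pos']; print(q.round(3),s['eef_pos'].round(1),s['grip_width'],s['grasp_force'],rot(s['tool_rot']).apply(dt).round(2))
x,T=fk(np.array([-.19,.17,2.53,1.8,1.61,1.72]),p); print(rel(x,T,s))
E
```

```text
[-0.188  0.12   2.502  1.68   1.505  1.381] [411.6 216.6 319.4] 51.70136615537151 29.960218369960785 [ 0.59 -0.29 -0.76]
[-0.9  -1.02 -0.54  7.05 -5.09 23.88]
```

Now I finish the inversion, hold it for over two seconds, and check with the camera.

>>> apply_moves(
  steps=[
    [[255,-0.9,-1,-0.5,7,-5.1,23.9],[255,-0.9,-1,-0.5,7,-5.1,23.9],[255,-0.9,-1,-0.5,7,-5.1,23.9],[255,-0.9,-1,-0.5,7,-5.1,23.9],[255,-0.9,-1,-0.5,7,-5.1,23.9],[255,-0.9,-1,-0.5,7,-5.1,23.9],[255,-0.9,-1,-0.5,7,-5.1,23.9],[255,-0.9,-1,-0.5,7,-5.1,23.9],[255,-0.9,-1,-0.5,7,-5.1,23.9],[255,-0.9,-1,-0.5,7,-5.1,23.9],[255,-0.9,-1,-0.5,7,-5.1,23.9],[255,-0.9,-1,-0.5,7,-5.1,23.9],[255,-0.9,-1,-0.5,7,-5.1,23.9],[255,-0.9,-1,-0.5,7,-5.1,23.9],[255,-0.9,-1,-0.5,7,-5.1,23.9],[255,-0.9,-1,-0.5,7,-5.1,23.9],[255,-0.9,-1,-0.5,7,-5.1,23.9],[255,-0.9,-1,-0.5,7,-5.1,23.9],[255,-0.9,-1,-0.5,7,-5.1,23.9],[255,-0.9,-1,-0.5,7,-5.1,23.9]],
  ],
)

```text
t: 10.3
eef_pos: [412.4, 211.3, 334.1]
tool_rot: [0.677, -0.445, 0.485, 0.327]
contact_force: [0.2, -0.4, -3.5]
grip_width: 51.6
grasp_force: 30.0
```

>>> apply_moves(
  steps=[
    [[255,0,0,0,0,0,0],[255,0,0,0,0,0,0],[255,0,0,0,0,0,0],[255,0,0,0,0,0,0],[255,0,0,0,0,0,0],[255,0,0,0,0,0,0],[255,0,0,0,0,0,0],[255,0,0,0,0,0,0],[255,0,0,0,0,0,0],[255,0,0,0,0,0,0],[255,0,0,0,0,0,0],[255,0,0,0,0,0,0]],
  ],
)

```text
t: 11.3
eef_pos: [412.4, 211.3, 334.1]
tool_rot: [0.678, -0.445, 0.485, 0.327]
contact_force: [1.2, -0.1, -2.8]
grip_width: 51.2
grasp_force: 30.0
```

```bash
cat > back.py <<'E'
from p2 import *
s=log(); q=s['joint_pos'].copy(); T=rot(s['tool_rot']); d=T.apply(dt); print(q.round(3),s['eef_pos'].round(1),s['grip_width'].round(1),s['grasp_force'].round(1),d.round(2))
G=np.load('gpose.npy')
E
python3 - <<'E'
from back import *
c=cam('side'); cv2.imwrite('pics/inv.png',c['pixels'])
# red cap location vs prediction
g=s['eef_pos']-19*T.as_matrix()[:,2]; print('pred cap',(g+80*d).round(1))
for n in('side','top'):
    c=cam(n); W=cloud(c); hsv=cv2.cvtColor(c['pixels'],cv2.COLOR_BGR2HSV); m=((hsv[...,0]<8)|(hsv[...,0]>172))&(hsv[...,1]>120)&(np.linalg.norm(W-(g+70*d),axis=-1)<60); print(n,m.sum(),np.nanmean(W[m],0) if m.any() else '')
lf=np.array([-.187,-.188,2.342,1.064,.984,-.315])
for k in np.linspace(1/6,1,6):
    x,T2=fk(q+k*(lf-q),p); print(rel(x,T2,s))
E
```

```text
Traceback (most recent call last):
  File "back.py", line 2, in <module>
    s=log(); q=s['joint_pos'].copy(); T=rot(s['tool_rot']); d=T.apply(dt); print(q.round(3),s['eef_pos'].round(1),s['grip_width'].round(1),s['grasp_force'].round(1),d.round(2))
                                                                                                                  ^^^^^^^^^^^^^^^^^^^^^
AttributeError: 'float' object has no attribute 'round'
```

```bash
sed -i "s/s\['grip_width'\].round(1),s\['grasp_force'\].round(1)/s['grip_width'],s['grasp_force']/" back.py
python3 - <<'E'
from back import *
c=cam('side'); cv2.imwrite('pics/inv.png',c['pixels'])
g=s['eef_pos']-19*T.as_matrix()[:,2]; print('pred cap',(g+80*d).round(1))
for n in('side','top'):
    c=cam(n); W=cloud(c); hsv=cv2.cvtColor(c['pixels'],cv2.COLOR_BGR2HSV); m=((hsv[...,0]<8)|(hsv[...,0]>172))&(hsv[...,1]>120)&(np.linalg.norm(W-(g+70*d),axis=-1)<60); print(n,m.sum(),np.nanmean(W[m],0) if m.any() else '')
lf=np.array([-.187,-.188,2.342,1.064,.984,-.315])
for k in np.linspace(1/6,1,6):
    x,T2=fk(q+k*(lf-q),p); print(rel(x,T2,s))
E
```

```text
[-0.189  0.168  2.528  1.798  1.61   1.717] [412.4 211.3 334.1] 51.243094637331964 29.961195588111877 [ 0.28 -0.07 -0.96]
pred cap [427.9 188.3 255.1]
side 219 [429.35623238 202.26276306 267.36051063]
top 0 
[  0.94   0.34   0.39  -7.13   4.97 -24.56]
[  1.96   0.14   0.18 -15.61   8.25 -49.72]
[  2.91  -0.76  -0.56 -25.53   9.72 -75.16]
[   3.6    -2.45   -1.76  -37.11    9.16 -100.51]
[   3.8    -4.94   -3.31  -50.75    6.19 -125.23]
[ 3.3000e+00 -8.1800e+00 -5.1100e+00 -6.7080e+01  1.2000e-01 -1.4848e+02]
```

View pics/inv.png

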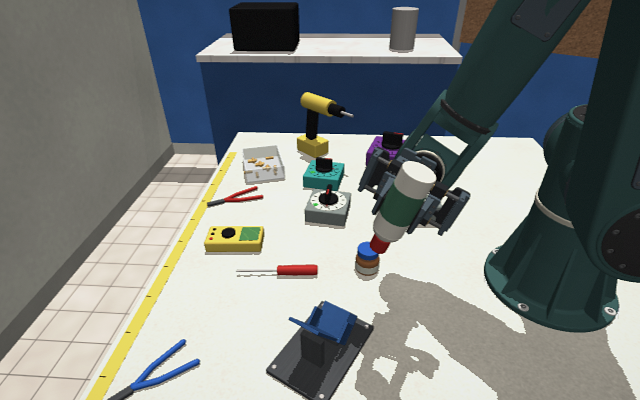

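The bottle hangs upside down in the fingers, with the cap at about (379,245) and the foot at (415,170). The measured cap position matches the prediction. It has been held for over 2 s, so I turn it back.

>>> apply_moves(
  steps=[
    [[255,0.9,0.3,0.4,-7.1,5,-24.6],[255,0.9,0.3,0.4,-7.1,5,-24.6],[255,0.9,0.3,0.4,-7.1,5,-24.6],[255,0.9,0.3,0.4,-7.1,5,-24.6],[255,2,0.1,0.2,-15.6,8.2,-49.7],[255,2,0.1,0.2,-15.6,8.2,-49.7],[255,2,0.1,0.2,-15.6,8.2,-49.7],[255,2,0.1,0.2,-15.6,8.2,-49.7],[255,2.9,-0.8,-0.6,-25.5,9.7,-75.2],[255,2.9,-0.8,-0.6,-25.5,9.7,-75.2],[255,2.9,-0.8,-0.6,-25.5,9.7,-75.2],[255,2.9,-0.8,-0.6,-25.5,9.7,-75.2],[255,3.6,-2.4,-1.8,-37.1,9.2,-100.5],[255,3.6,-2.4,-1.8,-37.1,9.2,-100.5],[255,3.6,-2.4,-1.8,-37.1,9.2,-100.5],[255,3.6,-2.4,-1.8,-37.1,9.2,-100.5],[255,3.8,-4.9,-3.3,-50.7,6.2,-125.2],[255,3.8,-4.9,-3.3,-50.7,6.2,-125.2],[255,3.8,-4.9,-3.3,-50.7,6.2,-125.2],[255,3.8,-4.9,-3.3,-50.7,6.2,-125.2]],
  ],
)

```text
t: 13.12
eef_pos: [455.3, 162.0, 307.7]
tool_rot: [-0.362, 0.833, 0.283, 0.307]
contact_force: [-0.1, -0.0, -2.1]
grip_width: 51.8
grasp_force: 30.0
```

```bash
python3 - <<'E'
from back import *
print('to lift',rel(G[:3]+130*nrm+150*Z,rot(G[3:])))
E
```

```text
[-0.187 -0.13   2.374  1.186  1.087  0.019] [455.3 162.  307.7] 51.76548782740888 29.960130751132965 [0.62 0.18 0.76]
to lift [  1.15   2.68  -2.1   -7.39  -4.89 -26.5 ]
```

>>> apply_moves(
  steps=[
    [[255,1.15,2.7,-2.1,-7.4,-4.9,-26.5],[255,1.15,2.7,-2.1,-7.4,-4.9,-26.5],[255,1.15,2.7,-2.1,-7.4,-4.9,-26.5],[255,1.15,2.7,-2.1,-7.4,-4.9,-26.5],[255,1.15,2.7,-2.1,-7.4,-4.9,-26.5],[255,1.15,2.7,-2.1,-7.4,-4.9,-26.5],[255,1.15,2.7,-2.1,-7.4,-4.9,-26.5],[255,1.15,2.7,-2.1,-7.4,-4.9,-26.5]],
  ],
)

```text
t: 13.78
eef_pos: [474.8, 133.2, 315.4]
tool_rot: [-0.219, 0.781, 0.459, 0.362]
contact_force: [-0.5, 0.5, -3.4]
grip_width: 51.4
grasp_force: 30.0
```

```bash
python3 - <<'E'
from back import *
RG=rot(G[3:])
for o in(130*nrm+30*Z,70*nrm+6*ax,3*ax+0*nrm,0*ax): print('to',rel(G[:3]+o,RG))
# check the bottle's axis in the hand
g=s['eef_pos']-19*T.as_matrix()[:,2]; f=g-80*d
for n in('top','side'):
    c=cam(n); W=cloud(c).reshape(-1,3); w=W-f; h=w@d; e=np.cross(d,Z); e/=np.linalg.norm(e); m2=np.cross(e,d)
    rr=np.c_[w@e,w@m2]
    k=(h>140)&(h<175)&(np.hypot(*rr.T)<28); print(n,'cap',k.sum(),np.percentile(h[k],[10,50,95]).round(1) if k.any() else '',rr[k].mean(0).round(1))
    k=(h>100)&(h<112)&(np.hypot(*rr.T)<34)
    if k.sum()>10: print(least_squares(lambda t:np.hypot(*(rr[k]-t).T)-26,[0,0],loss='soft_l1').x.round(1))
    k=(h>5)&(h<45)&(np.hypot(*rr.T)<34)
    if k.sum()>10: print(k.sum(),least_squares(lambda t:np.hypot(*(rr[k]-t).T)-26,[0,0],loss='soft_l1').x.round(1))
E
```

```text
[-0.188 -0.18   2.344  1.068  0.985 -0.314] [474.8 133.2 315.4] 51.36817269221447 29.962162971496582 [0.28 0.5  0.82]
to [-9.16  0.13  7.66 -0.17 -0.06 -0.5 ]
to [-10.35   0.16  15.52  -0.17  -0.06  -0.5 ]
to [-10.04   0.18  22.52  -0.17  -0.06  -0.5 ]
to [-10.34   0.18  22.54  -0.17  -0.06  -0.5 ]
top cap 107 [145.1 160.7 166.4] [0.5 6.2]
[ 0.9 -1.8]
side cap 404 [146.3 163.  165.1] [-5.7 -4.2]
[-1.2 -0.6]
234 [-0.7 -0.8]
```

>>> apply_moves(
  steps=[
    [[255,-4,0.1,3.5,-0.2,0,-0.5],[255,-9.1,0.1,7.6,-0.2,0,-0.5],[255,-9.2,0.1,7.7,-0.2,0,-0.5],[255,-9.2,0.1,7.7,-0.2,0,-0.5],[255,-10,0.15,12,-0.2,0,-0.5],[255,-10.3,0.15,15.5,-0.2,0,-0.5],[255,-10.2,0.15,17.5,-0.2,0,-0.5],[255,-10.1,0.15,19,-0.2,0,-0.5],[255,-10,0.15,20.5,-0.2,0,-0.5],[255,-10,0.15,21.5,-0.2,0,-0.5],[255,-10,0.15,22.2,-0.2,0,-0.5],[255,-10,0.15,22.5,-0.2,0,-0.5],[255,-10,0.15,22.5,-0.2,0,-0.5],[255,-10.2,0.15,22.5,-0.2,0,-0.5],[255,-10.3,0.15,22.5,-0.2,0,-0.5],[255,-10.3,0.15,22.5,-0.2,0,-0.5],[255,-10.3,0.15,22.5,-0.2,0,-0.5]],
  ],
)

```text
t: 15.3
eef_pos: [526.4, 225.9, 92.5]
tool_rot: [-0.214, 0.779, 0.462, 0.365]
contact_force: [0.2, -0.3, -3.4]
grip_width: 51.8
grasp_force: 30.0
```

```bash
cat > chk.py <<'E'
from back import *
print('err to grasp pose',rel(G[:3],rot(G[3:])),'F',s['contact_force'].round(1))
for n in('top','side'):
    c=cam(n); W=cloud(c).reshape(-1,3); w=W-foot; h=w@ax; rr=np.c_[w@ey,w@nrm]
    k=(h>135)&(h<175)&(np.hypot(*rr.T)<25); print(n,'cap',k.sum(),np.percentile(h[k],[50,90,97]).round(1) if k.any() else '',rr[k].mean(0).round(1))
    k=(h>97)&(h<112)&(np.hypot(*rr.T)<34)&(rr[:,1]>-5)
    if k.sum()>10: print(k.sum(),least_squares(lambda t:np.hypot(*(rr[k]-t).T)-26,[0,0],loss='soft_l1').x.round(1))
E
python3 chk.py
```

```text
[ 0.052  0.386  2.313  1.708  0.717 -0.987] [526.4 225.9  92.5] 51.80334691281188 29.962060153484344 [0.27 0.5  0.82]
err to grasp pose [-0.06 -0.06  0.09  0.12 -0.05  0.16] F [ 0.2 -0.3 -3.4]
top cap 88 [157.  163.9 165.5] [0.1 6.2]
56 [-0.4 -1.2]
side cap 339 [161.8 163.4 164.2] [ 6.3 -0.6]
53 [1.5 0. ]
```

>>> apply_moves(
  steps=[
    [[255,-0.1,-0.05,0.1,0.1,0,0.1],[255,-0.1,-0.05,0.1,0.1,0,0.1],[255,-0.1,-0.05,0.1,0.1,0,0.1],[150,-0.1,-0.05,0.1,0.1,0,0.1],[60,-0.1,-0.05,0.1,0.1,0,0.1],[0,-0.1,-0.05,0.1,0.1,0,0.1],[0,-0.1,-0.05,0.1,0.1,0,0.1],[0,-0.1,-0.05,0.1,0.1,0,0.1],[0,-0.1,-0.05,0.1,0.1,0,0.1],[0,-0.1,-0.05,0.1,0.1,0,0.1],[0,-0.1,-0.05,0.1,0.1,0,0.1]],
  ],
)

```text
t: 16.32
eef_pos: [526.0, 226.7, 90.8]
tool_rot: [-0.216, 0.78, 0.462, 0.364]
contact_force: [-0.5, 0.1, -0.3]
grip_width: 90.1
grasp_force: 0.0
```

```bash
python3 chk.py; python3 - <<'E'
from back import *
RG=rot(G[3:])
for o in(60*nrm,150*nrm,150*nrm+100*Z): print('to',rel(G[:3]+o,RG))
E
```

```text
[ 0.053  0.39   2.312  1.71   0.719 -0.989] [526.  226.7  90.8] 90.13275718610332 0.0 [0.27 0.5  0.82]
err to grasp pose [ 0.04  0.02 -0.04 -0.01 -0.04  0.08] F [-0.5  0.1 -0.3]
top cap 84 [156.9 162.9 165.7] [0.4 4.9]
45 [ 0.1 -2.1]
side cap 339 [161.1 162.9 163.4] [ 6.4 -1.4]
42 [ 1.9 -1.4]
[ 0.053  0.39   2.312  1.71   0.719 -0.989] [526.  226.6  90.8] 91.24535366281852 0.0 [0.27 0.5  0.82]
to [-0.48  0.02 -6.02 -0.01 -0.04  0.08]
to [-1.260e+00  2.000e-02 -1.499e+01 -1.000e-02 -4.000e-02  8.000e-02]
to [ 6.410e+00  2.000e-02 -2.141e+01 -1.000e-02 -4.000e-02  8.000e-02]
```

>>> apply_moves(
  steps=[
    [[0,-0.1,0,-1.5,0,0,0],[0,-0.3,0,-3,0,0,0],[0,-0.5,0,-6,0,0,0],[0,-0.8,0,-10,0,0,0],[0,-1.2,0,-13,0,0,0],[0,2,0,-16.5,0,0,0],[0,6.4,0,-21.4,0,0,0],[0,6.4,0,-21.4,0,0,0],[0,6.4,0,-21.4,0,0,0]],
  ],
)

```text
t: 17.17
eef_pos: [468.9, 117.8, 283.3]
tool_rot: [-0.213, 0.778, 0.463, 0.367]
contact_force: [0.4, 0.1, 1.1]
grip_width: 91.3
grasp_force: 0.0
```

```bash
python3 - <<'E'
from back import *
c=cam('top'); cv2.imwrite('pics/home.png',np.hstack([cv2.resize(i[y-40:y+40,x-50:x+50],None,fx=4,fy=4) for i,x,y in((c['pixels'],227,211),(cam('side')['pixels'],320,325))]))
W=cloud(c).reshape(-1,3); w=W-foot; h=w@ax; rr=np.c_[w@ey,w@nrm]
for lo_,hi_ in((50,62),(97,112)):
    k=(h>lo_)&(h<hi_)&(np.hypot(*rr.T)<34)&(rr[:,1]>-5); print(k.sum(),least_squares(lambda t:np.hypot(*(rr[k]-t).T)-26,[0,0],loss='soft_l1').x.round(1))
# timer: dial centre
D=np.array([532.0,-259.4,0])
for bar in(84.0,):
  for off in(0,180):
    q=s['joint_pos']; 
    for b in(84,34):
        t=np.radians(b+90+off); y=np.array([np.cos(t),np.sin(t),0]); z=-Z; R2=Ro.from_matrix(np.c_[np.cross(y,z),y,z])
        r=ik(D+[0,0,65],R2,q); print(off,b,r[0].round(2),r[1].round(1),r[2].round(1)); q=r[0]
E
```

```text
[-0.231 -0.135  2.378  1.107  0.972 -0.436] [468.9 117.8 283.3] 91.2840933024294 0.0 [0.27 0.5  0.82]
31 [ 0.5 -1.2]
45 [ 0.6 -1.1]
0 84 [-0.49  0.43  2.    0.    0.71  2.75] 0.0 0.0
0 34 [-0.62  0.42  2.08  0.4   0.59  3.05] 23.6 15.1
180 84 [-0.49  0.43  2.    0.    0.71 -0.39] 0.0 0.0
180 34 [-0.49  0.43  2.    0.    0.71  0.48] 0.0 0.0
```

View pics/home.png

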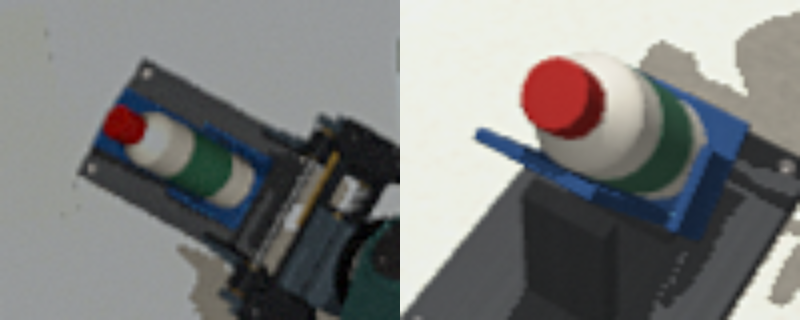

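The bottle is back in the rest on the ledge between the cheeks, with its axis within about 1.2 mm of home. Next is the dial.

```bash
cat > dial.py <<'E'
from back import *
D=np.array([532.0,-259.4,0])
def Rd(b):
    t=np.radians(b-90); y=np.array([np.cos(t),np.sin(t),0]); return Ro.from_matrix(np.c_[np.cross(y,-Z),y,-Z])
print('above',rel(D+[0,0,220],Rd(84))); print('at',rel(D+[0,0,62],Rd(84)))
E
python3 dial.py
```

```text
[-0.229 -0.127  2.382  1.11   0.969 -0.442] [467.3 118.5 278.6] 91.1946667265554 0.0 [0.27 0.5  0.82]
above [-23.83  23.81 -19.23  10.11 -49.38 -21.16]
at [-35.95  23.76  -9.09  10.11 -49.38 -21.16]
```

>>> apply_moves(
  steps=[
    [[0,-23.8,23.8,-19.2,10.1,-49.4,-21.2],[0,-23.8,23.8,-19.2,10.1,-49.4,-21.2],[0,-23.8,23.8,-19.2,10.1,-49.4,-21.2],[0,-23.8,23.8,-19.2,10.1,-49.4,-21.2],[0,-23.8,23.8,-19.2,10.1,-49.4,-21.2],[0,-23.8,23.8,-19.2,10.1,-49.4,-21.2],[0,-23.8,23.8,-19.2,10.1,-49.4,-21.2],[0,-23.8,23.8,-19.2,10.1,-49.4,-21.2],[0,-23.8,23.8,-19.2,10.1,-49.4,-21.2],[0,-23.8,23.8,-19.2,10.1,-49.4,-21.2],[0,-23.8,23.8,-19.2,10.1,-49.4,-21.2],[0,-23.8,23.8,-19.2,10.1,-49.4,-21.2],[0,-23.8,23.8,-19.2,10.1,-49.4,-21.2],[0,-23.8,23.8,-19.2,10.1,-49.4,-21.2],[0,-23.8,23.8,-19.2,10.1,-49.4,-21.2],[0,-23.8,23.8,-19.2,10.1,-49.4,-21.2]],
  ],
)

```text
t: 18.6
eef_pos: [531.6, -258.0, 218.5]
tool_rot: [-0.001, 0.743, 0.67, -0.001]
contact_force: [-0.3, 0.4, -0.1]
grip_width: 91.0
grasp_force: 0.0
```

```bash
python3 dial.py
```

```text
[-4.910e-01  2.050e-01  1.955e+00 -1.000e-03  9.840e-01 -3.870e-01] [ 531.6 -258.   218.5] 91.02237492352663 0.0 [0.1  0.99 0.09]
above [-0.14  0.05 -0.15 -0.15  0.    0.1 ]
at [-0.14  0.09 15.65 -0.15  0.    0.1 ]
```

>>> apply_moves(
  steps=[
    [[0,-0.1,0.1,4,0,0,0],[0,-0.1,0.1,8,0,0,0],[0,-0.1,0.1,12,0,0,0],[0,-0.1,0.1,14,0,0,0],[0,-0.1,0.1,15.6,0,0,0],[0,-0.1,0.1,15.6,0,0,0],[0,-0.1,0.1,15.6,0,0,0],[255,-0.1,0.1,15.6,0,0,0],[255,-0.1,0.1,15.6,0,0,0],[255,-0.1,0.1,15.6,0,0,0],[255,-0.1,0.1,15.6,0,0,0],[255,-0.1,0.1,15.6,0,0,0],[255,-0.1,0.1,15.6,0,0,0],[255,-0.1,0.1,15.6,0,0,0],[255,-0.1,0.1,15.6,0,0,0],[255,-0.1,0.1,15.6,0,0,0],[255,-0.1,0.1,15.6,0,0,0]],
  ],
  newtons=20,
)

```text
t: 20.02
eef_pos: [532.0, -259.7, 62.2]
tool_rot: [-0.001, 0.743, 0.669, -0.001]
contact_force: [0.8, -0.9, -0.1]
grip_width: 27.3
grasp_force: 0.0
```

```bash
python3 - <<'E'
from dial import *
print(s['contact_force'].round(1), rel(D+[0,0,62],Rd(34.1)))
E
```

```text
[-4.930e-01  4.350e-01  2.001e+00 -2.000e-03  7.080e-01 -3.880e-01] [ 532.  -259.7   62.2] 27.27636189872479 0.0 [0.1  0.99 0.09]
above [  0.03  -0.06 -15.78  -0.18   0.     0.05]
at [ 0.03 -0.01  0.02 -0.18  0.    0.05]
[ 0.8 -0.9 -0.1] [ 3.000e-02 -1.000e-02  2.000e-02 -1.600e-01  8.000e-02  4.995e+01]
```

Still closing, so I allow a few more rows and then turn.

>>> apply_moves(
  steps=[
    [[255,0,0,0,0,0,0],[255,0,0,0,0,0,0],[255,0,0,0,0,0,0],[255,0,0,0,0,0,0],[255,0,0,0,0,0,0],[255,0,0,0,0,0,0],[255,0,0,0,0,0,0],[255,0,0,0,0,0,5],[255,0,0,0,0,0,10],[255,0,0,0,0,0,15],[255,0,0,0,0,0,20],[255,0,0,0,0,0,25],[255,0,0,0,0,0,30],[255,0,0,0,0,0,35],[255,0,0,0,0,0,40],[255,0,0,0,0,0,45],[255,0,0,0,0,0,48],[255,0,0,0,0,0,50],[255,0,0,0,0,0,50],[255,0,0,0,0,0,50]],
  ],
)

```text
t: 21.68
eef_pos: [531.5, -259.4, 62.2]
tool_rot: [-0.001, 0.956, 0.293, -0.002]
contact_force: [-6.7, 2.4, 7.5]
grip_width: 14.1
grasp_force: 20.0
```

>>> apply_moves(
  steps=[
    [[255,0,0,0,0,0,0],[255,0,0,0,0,0,0],[255,0,0,0,0,0,0],[0,0,0,0,0,0,0],[0,0,0,0,0,0,0],[0,0,0,0,0,0,0],[0,0,0,0,0,0,0],[0,0,0,0,0,0,0],[0,0,0,0,0,0,0],[0,0,0,0,0,0,0],[0,0,0,-4,0,0,0],[0,0,0,-8,0,0,0],[0,0,0,-12,0,0,0],[0,0,0,-16,0,0,0],[0,0,0,-20,0,0,0],[0,0,0,-20,0,0,0]],
  ],
)

```text
t: 23.02
eef_pos: [535.7, -261.3, 270.5]
tool_rot: [0.003, 0.956, 0.293, 0.002]
contact_force: [1.3, -1.1, 1.6]
grip_width: 91.0
grasp_force: 0.0
```

```bash
python3 - <<'E'
from h import *
print(rel((350,-420,350),rot(sense()['tool_rot'])))
E
```

```text
[-24.25   2.81  -8.     0.     0.     0.  ]
```

Grip width was 14 mm, the bar's thickness. I move aside and check the dial, the bottle and the bystanders.

>>> apply_moves(
  steps=[
    [[0,-24,2.8,-8,0,0,0],[0,-24,2.8,-8,0,0,0],[0,-24,2.8,-8,0,0,0],[0,-24,2.8,-8,0,0,0],[0,-24,2.8,-8,0,0,0],[0,-24,2.8,-8,0,0,0],[0,-24,2.8,-8,0,0,0],[0,-24,2.8,-8,0,0,0],[0,-24,2.8,-8,0,0,0],[0,-24,2.8,-8,0,0,0]],
  ],
)

```text
t: 23.85
eef_pos: [350.3, -416.6, 342.0]
tool_rot: [-0.001, 0.956, 0.293, -0.001]
contact_force: [-0.7, 0.2, -0.2]
grip_width: 91.4
grasp_force: 0.0
```

```bash
sed -i 's/crop1/crop2/' m.py; python3 m.py
```

```text
bench z [array([182.87358483, 501.62318476,  -9.04131559]), array([566.63005852, -71.74922941,  -3.8478427 ]), array([ 887.06743903, -669.24541464,   -5.92360444])]
stand rect ((519.5919799804688, 213.3729248046875), (199.59207153320312, 129.73641967773438), 61.327430725097656) 843 12.153119713597981
[[414.7957  156.93828]
 [528.6233   94.69029]
 [624.3883  269.80756]
 [510.56067 332.05554]]
cap 73 [536.86723272 246.31119484 169.03465046] 180.8991218421013
band 140 [504.34173769 187.67644882  97.95639173]
blue 250 [456.82442007 135.18988685   2.50537125] [574.58256798 307.70545213 146.44011614]
timer ((532.54638671875, -259.85809326171875), (119.60405731201172, 121.38497161865234), 81.67115020751953) 46.187847877273505
mark 14 [ 561.39370011 -239.02297111   51.78028762] [ 562.09705665 -239.26833119   46.        ]
bar 61 [ 532.20338863 -259.14718523   84.21762327] [ 531.97432166 -259.07406783   86.        ]
[   0.8278556    0.5609413  532.20337   -259.1472   ]
black 180 [ 524.31461535 -259.68911792   60.        ]
ptr 23 [ 542.41031736 -254.12443585   82.86215139] [ 542.01656812 -253.98022075   86.        ]
jar [421.6779798  -31.76247441  69.88606437]
screw [6.02437141e+02 5.22699999e-01 2.19574421e+01]
meter [ 770.48615488 -100.06991794   29.5385201 ]
```

View pics/crop2.png

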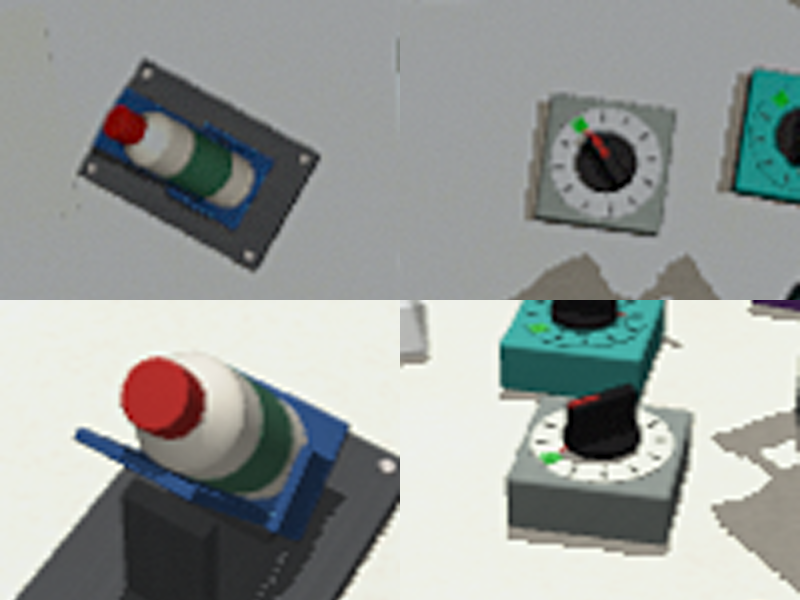

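The pointer line is at 34.1°, on the green mark. The bottle is home and the bystanders have not moved.

```bash
python3 -c "from station import finish_job; print(finish_job())"
```

```text
the job is handed in; nothing more can be done
None
```

I turned the bottle upside down for over 2 s and laid it back in the rest about 1 mm from home, then set the dial pointer on the green mark. The jar, screwdriver and meter stayed put, and I handed the job in at about 24 s; the hand-in returned no verdict.

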